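Put the score plaque away on edge in its rack slot

TASK

The red score plaque is tipped forward on the reading rest in the middle of the long rack. Stand it back up against the backboard and slide it along the groove into the empty end slot, the one with the green tile in front, until it is fully home against the end wall, standing on its lower edge. Leave the blue plaque and the things on the cabinet where they are.

Things in the scene. Friction and masses are not known exactly. Their poses are not given: they have to be found in the camera images.
- rack: Fixed dark wooden rack, 402 mm long (y), open side to its -x. Origin under it on the cabinet top, z up. A groove runs along its length under a two-rail backboard. Groove open to the front for |y| < 121 mm; an end slot at |y| 121 to 193 mm, closed by an end wall at 193. The slots' front walls, 55 mm high, are parallel to the backboard, 18 mm in front of it.
- groove (a point): Middle of the groove's rear corner, where the backboard meets the groove floor: rack x=0, y=0, z=32 mm. The backboard's front face leans back 10 degrees from here (top towards rack +x) and reaches 72 mm up; the floor is square to it, so it falls 10 degrees towards +x.
- rest (a point): Midway between the tops of the reading rest's two fixed upright brass posts, 10 mm thick: rack x=-54, y=0, z=87 mm. The posts stand at y=+-31 mm.
- plaque: Loose red plaque with brass trim, 10 mm thick (x), 90 wide (y), 95 tall (z), 0.2 kg. Origin at the centre of its lower edge face. Starts within 12 mm of the rack's middle, lower edge at the backboard's foot, top tipped 40 degrees from vertical to rack -x on the posts, upper 27 mm overhanging. Pushed up past vertical, it stays leaning on the backboard.
- stored_plaque: Loose blue plaque of the same shape and axes, already standing fully home in one end slot, which may be either; 18 mm of it sticks out of the slot. To be left alone.
- green_tile: Flat green tile 22 x 50 mm fixed on the rack's base board in front of the empty slot; axes as the rack's. This origin is the point slot_home, not the tile itself, which is 75 mm in front of it (-x) and 16 mm lower.
- slot_home (a point): The place where the red plaque's origin must end: the middle of its lower edge face when it stands against the backboard and fully home (within 1 mm) in the empty slot. 148 mm from the rack's middle, at rack y = +148 or -148 mm. The plaque's last 18 mm then stay outside the slot.
- abacus: Small rosewood abacus lying flat, 90 x 170 x 20 mm, beyond the rack. Origin under its centre. Bystander.
- trinket_box: Black lacquer box 84 x 124 x 54 mm beyond the rack. Origin under its centre. Bystander.
- tankard: Pewter tankard, 84 mm across, 115 mm tall, handle at its +y, on the right. Origin under its centre. Bystander.
- piggy_bank: Copper piggy bank about 120 x 84 x 98 mm, snout to its -x, on the left. Origin under its centre. Bystander.
Mind the look-alikes: they are no part of the job. There is more than one size of the plaque; the job needs the smallest.

How it is judged:
At the end, for the whole second after the job is handed in: The red plaque stands still on its lower edge in the slot with the green tile: its origin within 6 mm of slot_home along the groove, 10 mm across it and 8 mm in height, leaning no more than 19 degrees (10 is flat on the backboard) (x of plaque in the frame of slot_home between -0.01 and 0.01 m and y of plaque in the frame of slot_home between -0.006 and 0.006 m and z of plaque in the frame of slot_home between -0.008 and 0.008 m and angle between the z axis of plaque and the z axis of rack, either way round below 0.33 rad and linear speed of plaque below 0.02 m/s); the robot touches nothing.
It fails at once if the blue plaque is moved more than 10 mm (distance of stored_plaque from where it was at the start of the episode above 0.01 m).
It fails at once if a bystander is moved more than 20 mm (distance of any of abacus, trinket_box, tankard, piggy_bank from where it was at the start of the episode above 0.02 m).
It also fails if it takes over 48 s, if anything falls off the work surface, if the arm or the gripper's body presses on something with over 40 N, if the wrist force passes 120 N, or if a joint passes its speed limit or range.

ROBOT

A 6-joint arm with a two-finger parallel gripper is mounted at the origin on the work surface. World frame = base frame: x ahead of the robot, y to its left, z up, the work surface at z = 0. Lengths are in m, angles in rad, forces in N, time in s.
With the tool pointing down it reaches from about 0.35 to 0.85 m from the base axis. Payload 8.1 kg.
Tool frame: the origin (TCP) lies midway between the tips of the shut fingers; the grasp point (between the pads) lies 19 mm behind it; z points along the fingers, y is the line along which they close (so a half turn about z gives the same grasp; the last joint's range is limited). The gripper opens to 93 mm and grips with 3 to 60 N. Pads are 15 mm wide; open, the fingers measure 128 mm over their backs; the gripper's body (75 mm by 188 mm) begins 65 mm behind the grasp point.
Start: joints at [-0.085, 0.13, 1.488, -0, 1.523, -0.085], TCP at [0.6, 0, 0.219] pointing down, gripper open.
Joint ranges: [-2.96, 2.96], [-0.89, 2.26], [0.02, 2.5], [-1.34, 4.48], [0, 2.73], [-2.66, 2.66]. Speed limits (rad/s): [2.39, 2.39, 2.79, 3.14, 3.14, 3.14].

INTERFACE

Orientations are given as a 3x3 rotation matrix whose columns are the frame's x, y, z axes.
In Python, from workcell import sense, get_image, sign_off gives the robot as it stands.
- The arm moves only by the tool servo_tool, never from a script. Its arguments are lists of equal length, an entry for each row: "angular": the turn, a rotation vector about the tool's x, y, z in rad, a list of three; "offset": the shift along the tool's x, y, z in mm, a list of three; "grip": the opening, from -1 (shut) to 1 (fully open). A call has 1 to 5 rows; each row shifts and turns the commanded pose from where the row before left it, along the tool's axes as they then stand; what a row does not reach is not made up. A row lasts 1/8 s, in which the tool goes at most 62.5 mm and 10.7 degrees, less where a joint would pass 70% of its speed; a pose out of reach is approached as far as the arm can. A call with a gripper value outside its range is refused whole. The fingers move at their own pace and stop on an object; "squeeze" is the grip in N (left out, the last holds). Time passes only in rows, so rows that do not move let the fingers close. It gives the time, the measured TCP pose, the force, the opening and the grip force at its end, in the units of the state.
- sense(): the state, without advancing time (a new reading comes with each control period).
- get_image(name): name is "scene" or "side" or "wrist"; returns a dict with "image" (400x640x3 uint8, red, green, blue), "intrinsics" (3x3 intrinsics, pixels), "pose" (4x4, takes a point from camera to world coordinates); the wrist camera has in their place "hand_eye" (4x4, takes a point from camera to tool coordinates, whose origin is the TCP and whose axes are the flange's). Camera axes: x right, y down, z forward; pixel columns grow to the right and rows downward; lengths in m; the calibration is good to about 2 mm. A picture is of the moment at which its call begins: read the wrist's pose just before it. There is no depth.
- sign_off(): hands the job in; it is judged then, once.
The state is a dict: "time_s": time; "q": joint angles; "dq": joint speeds; "joint_torque": joint torques, N m; "tool_pos": TCP position; "tool_rot": TCP orientation; "contact_force": force on the tool from outside, world axes, zero at the start; "ft_torque": the same for the moment, N m; "gripper_width": finger opening in m; "gripper_force": force on a finger pad.
Only numpy, scipy, OpenCV 4.12 (cv2) and the standard library are available. Lean on these libraries where they do the work, as an engineer would, in place of code of your own. Each camera call takes 0.05 s, during which the arm holds its last target. There are 200 camera calls.

## Working session

There is one attempt and no reset: what is moved stays moved. The work goes in short steps, Python scripts to look and compute and a tool call to move; the robot and the scene stay as the last step left them, time stands still between calls to the robot, and variables do not carry over. Pictures are saved under pics/ and viewed, at most 10 in all, crops included, and the job is handed in when it is done.

Besides the shell and the picture viewer there is one more tool, called after "Call:" in YAML: its name, and indented under it one key for each argument. servo_tool: Moves the arm, as the interface text tells. Its arguments: {"type":"object","properties":{"angular":{"type":"array","items":{"type":"array","items":{"type":"number"}}},"offset":{"type":"array","items":{"type":"array","items":{"type":"number"}}},"grip":{"type":"array","items":{"type":"number"}},"squeeze":{"type":"number"}},"required":["angular","offset","grip"]}

```bash
mkdir -p pics; python3 - <<'E'
from workcell import sense,get_image
import cv2,numpy as np
s=sense();print(s['time_s'],s['tool_pos'],s['tool_rot'],s['gripper_width'])
for n in ['scene','side']:
    d=get_image(n);cv2.imwrite(f'pics/{n}0.png',d['image'][:,:,::-1]);print(n,d['intrinsics'],d['pose'])
    np.savez(f'{n}0.npz',**d)
E
```

```text
0.0 [5.99426467e-01 7.85721942e-05 2.17586509e-01] [[-1.64984218e-05  9.99998304e-01 -1.84175394e-03]
 [ 9.99999987e-01  1.67984174e-05  1.62870450e-04]
 [ 1.62901113e-04 -1.84175123e-03 -9.99998291e-01]] 0.09291145090619256
scene [[383.6515024    0.         315.25155603]
 [  0.         383.6515024  198.22099432]
 [  0.           0.           1.        ]] [[ 0.45284459  0.56460233 -0.69004057  1.41311739]
 [ 0.8915729  -0.29147811  0.34660968 -0.44190234]
 [-0.00543509 -0.77218179 -0.63537842  0.88566775]
 [ 0.          0.          0.          1.        ]]
side [[362.24684849   0.         321.24106729]
 [  0.         362.24684849 198.33332106]
 [  0.           0.           1.        ]] [[ 0.91958316 -0.24661283  0.30585768  0.28807008]
 [-0.39247293 -0.61267592  0.68599797 -0.57316228]
 [ 0.01821574 -0.75087304 -0.66019532  0.66749371]
 [ 0.          0.          0.          1.        ]]
```

View pics/scene0.png

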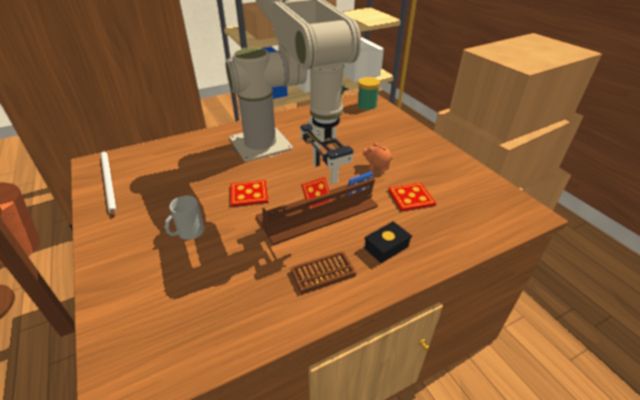

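View pics/side0.png

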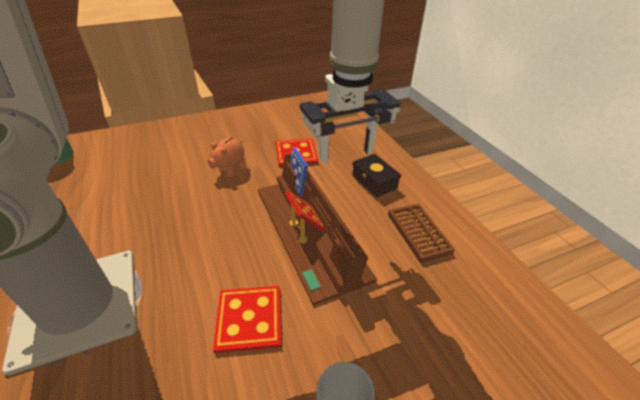

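Candidates: tipped red plaque on the rack's posts (scene 316,190; side 303,210), flat red (scene 249,193; side 248,318), flat red (scene 412,196; side 297,152). The one leaning on the brass posts fits the description. The green tile is at side (311,280), on the rack's -y end, and the blue plaque is on the +y end. I'll confirm with an enlarged crop.

```bash
python3 - <<'E'
from workcell import sense,get_image
import cv2,numpy as np
im=cv2.imread('pics/side0.png')
cv2.imwrite('pics/crop1.png',cv2.resize(im[135:310,240:400],None,fx=3.4,fy=3.4,interpolation=cv2.INTER_CUBIC))
d=get_image('wrist');cv2.imwrite('pics/wrist0.png',d['image'][:,:,::-1]);print(d['intrinsics'],d['hand_eye']);np.savez('wrist0.npz',**d)
E
cat > h.py <<'E'
import numpy as np,cv2
def ray(d,uv,pose=None):
    P=d['pose'] if pose is None else pose
    v=P[:3,:3]@np.linalg.solve(d['intrinsics'],[uv[0],uv[1],1.]);return P[:3,3],v
def onz(d,uv,z,pose=None):
    o,v=ray(d,uv,pose);return o+v*(z-o[2])/v[2]
def proj(d,p,pose=None):
    P=d['pose'] if pose is None else pose
    c=d['intrinsics']@(P[:3,:3].T@(np.asarray(p)-P[:3,3]));return c[:2]/c[2]
def wpose(d,s):
    T=np.eye(4);T[:3,:3]=s['tool_rot'];T[:3,3]=s['tool_pos'];return T@d['hand_eye']
def tri(rs):
    A=0;b=0
    for o,v in rs:
        v=v/np.linalg.norm(v);M=np.eye(3)-np.outer(v,v);A=A+M;b=b+M@o
    return np.linalg.solve(A,b)
E
```

```text
[[323.64912285   0.         320.23242902]
 [  0.         323.64912285 192.41905331]
 [  0.           0.           1.        ]] [[-1.15372548e-04 -9.54609518e-01 -2.97860128e-01  8.38792672e-02]
 [ 9.99999989e-01 -1.37227599e-04  5.24616215e-05 -8.52583242e-04]
 [-9.09549933e-05 -2.97860118e-01  9.54609523e-01 -1.67291863e-01]
 [ 0.00000000e+00  0.00000000e+00  0.00000000e+00  1.00000000e+00]]
```

View pics/crop1.png

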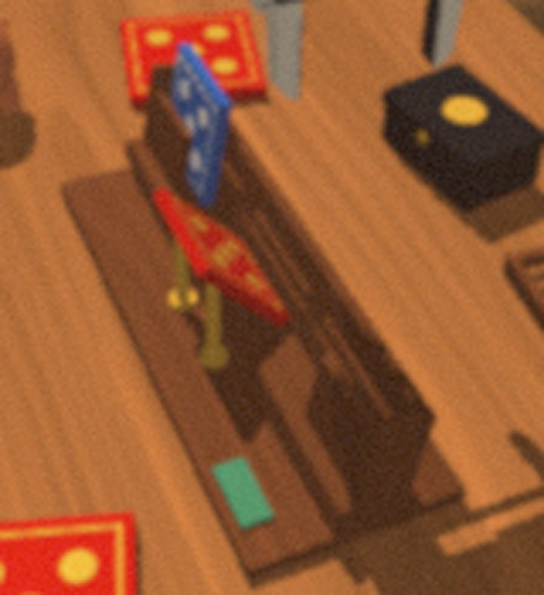

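View pics/wrist0.png

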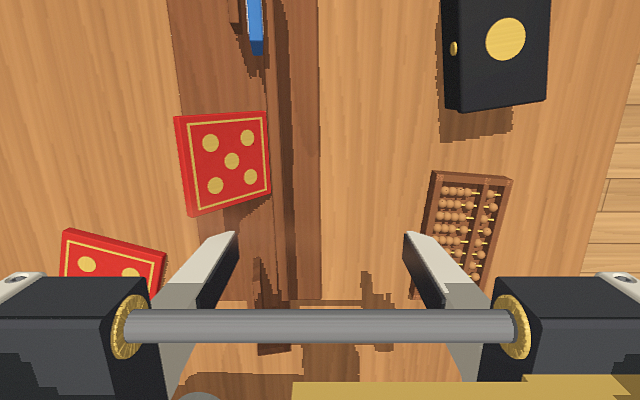

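The crop confirms it: the small red plaque at side (303,210) is propped on the two brass posts in the rack, while the flat ones lie on the table. The green tile is at side (311,280), and the blue plaque stands in the +y slot. In the wrist view, the plaque's upper face spans about (180,115) to (270,210).

```bash
python3 - <<'E'
from h import *
from workcell import sense
s=sense()
S=dict(np.load('side0.npz'));W=dict(np.load('wrist0.npz'));C=dict(np.load('scene0.npz'));wp=wpose(W,s)
def mask(d,lo,hi):
    return cv2.inRange(cv2.cvtColor(d['image'],cv2.COLOR_RGB2HSV),lo,hi)
m=mask(S,(60,80,60),(90,255,255));m[:, :290]=0;m[:260]=0;m[300:]=0;m[:,330:]=0
c=np.array(cv2.moments(m,True)['m10']),;M=cv2.moments(m,True);c=(M['m10']/M['m00'],M['m01']/M['m00']);print('tile',c,M['m00'])
t=onz(S,c,.016);print('tile',t)
f=onz(S,(258.2,190.3),.015);n=onz(S,(313.5,302.6),.015);print('board L corners',f,n,np.linalg.norm(f-n))
e=f-n;yaw=np.arctan2(-e[0],e[1]);print('yaw board',np.degrees(yaw))
r=cv2.minAreaRect(np.argwhere(m)[:,::-1].astype(np.float32));b=cv2.boxPoints(r);print([onz(S,p,.016)[:2].round(4) for p in b])
R=np.array([[np.cos(yaw),-np.sin(yaw)],[np.sin(yaw),np.cos(yaw)]])
o=t[:2]+R@[.075,.148];print('rack origin',o)
print('n,f in rack',R.T@(n[:2]-o),R.T@(f[:2]-o))
# red plaque in wrist
red=mask(W,(0,150,90),(6,255,255))|mask(W,(172,150,90),(180,255,255));red[:,:170]=0;red[225:]=0;red[:,290:]=0
cs,_=cv2.findContours(red,0,2);k=max(cs,key=cv2.contourArea);print('hull',cv2.approxPolyDP(cv2.convexHull(k),3,True)[:,0].tolist())
def rk(x,y,z): return np.r_[o+R@[x,y],z]
# predicted plaque corners in the wrist & side (y=0)
a=np.radians(40);dn=np.array([-np.sin(a),np.cos(a)]);nb=np.array([np.cos(a),np.sin(a)])
for y in(-.045,.045):
  for h in(0,.095):
    q=dn*h+np.array([-.0,.032]);print(y,h,proj(W,rk(q[0],y,q[1]),wp).round(1),proj(S,rk(q[0],y,q[1])).round(1))
for y in(-.2,.2): print('rack top',proj(S,rk(.0125,y,.103)),proj(W,rk(.0125,y,.103),wp))
print('rest',[rk(-.054,y,.087) for y in(-.031,.031)])
E
```

```text
tile (310.90184049079755, 279.6993865030675) 163.0
tile [ 0.4641992  -0.13359471  0.016     ]
board L corners [0.44071578 0.20158683 0.015     ] [ 0.44825037 -0.18761263  0.015     ] 0.38927238401964315
yaw board 1.1090619339703698
[array([ 0.4547, -0.1093]), array([ 0.4741, -0.106 ]), array([ 0.4741, -0.1563]), array([ 0.4556, -0.159 ])]
rack origin [0.53632053 0.01582923]
n,f in rack [-0.0919914 -0.2016991] [-0.0919914   0.18757329]
hull [[265, 111], [270, 193], [189, 216], [173, 116]]
-0.045 0 [266.8 194.9] [322.9 232.7]
-0.045 0.095 [189.  219.8] [298.5 218. ]
0.045 0 [260.9 114.3] [308.4 209.1]
0.045 0.095 [174.1 121.4] [284.6 193.7]
rack top [361.5943059  258.70739251] [277.7229147  351.54733825]
rack top [290.65906195 153.44346299] [ 244.78127477 -103.18231156]
rest [array([ 0.48293067, -0.01621016,  0.087     ]), array([0.48173062, 0.04577822, 0.087     ])]
```

```bash
cat > plan.py <<'E'
from h import *
from scipy.spatial.transform import Rotation as Ro
O=np.array([.5363,.0158]);YAW=np.radians(1.1)
def rk(x,y,z): return np.r_[O+np.array([[np.cos(YAW),-np.sin(YAW)],[np.sin(YAW),np.cos(YAW)]])@[x,y],z]
def tcp(adeg,h,f,y):  # tilt to -x, height along plaque of TCP, front lower corner (x,z) in rack, y
    a=np.radians(adeg);d=np.array([-np.sin(a),np.cos(a)]);nb=np.array([np.cos(a),np.sin(a)])
    q=np.array(f)+5e-3*nb+h*d;p=rk(q[0],y,q[1])
    R0=np.array([[0,1,0],[1,0,0],[0,0,-1.]]).T
    R=Ro.from_euler('z',YAW).as_matrix()@Ro.from_euler('y',-a).as_matrix()@R0
    return p,R
def delta(p0,R0,p1,R1):
    return (R0.T@(p1-p0)*1000).round(1),Ro.from_matrix(R0.T@R1).as_rotvec().round(4)
E
python3 - <<'E'
from plan import *
from workcell import sense
s=sense();W=dict(np.load('wrist0.npz'));wp=wpose(W,s);S=dict(np.load('side0.npz'))
f=np.array([-.0054,.0346]);a=np.radians(40);d=np.array([-np.sin(a),np.cos(a)]);nb=np.array([np.cos(a),np.sin(a)])
for nm,q in(('rear low',f+.01*nb),('front top',f+.095*d),('rear top',f+.095*d+.01*nb)):
  for y in(-.045,.045): print(nm,y,proj(W,rk(q[0],y,q[1]),wp).round(1))
p,R=tcp(40,.078+.07,f,0.0);print(p,R.round(3));print(delta(s['tool_pos'],s['tool_rot'],p,R))
E
```

```text
rear low -0.045 [267.5 197.3]
rear low 0.045 [261.6 114.8]
front top -0.045 [182. 221.]
front top 0.045 [166.4 121.9]
rear top -0.045 [187.5 223.6]
rear top 0.045 [172.1 122.4]
[0.43961548 0.01394356 0.15118852] [[-0.019  0.766  0.643]
 [ 1.     0.015  0.012]
 [ 0.     0.643 -0.766]]
(array([  13.9, -159.9,   66.9]), array([-0.6995,  0.0066, -0.0184]))
```

Call:
servo_tool:
  angular:
    - [0,0,0]
    - [0,0,0]
    - [0,0,-0.018]
    - [-0.175,0,0]
    - [-0.175,0,0]
  offset:
    - [6,-52,14]
    - [6,-52,14]
    - [6,-52,14]
    - [0,0,0]
    - [0,0,0]
  grip: [0.1,0.1,0.1,0.1,0.1]

```text
time_s: 0.78
tool_pos: [0.444, 0.0182, 0.1768]
tool_rot: [[-0.019, 0.942, 0.335], [1.0, 0.017, 0.006], [0.0, 0.335, -0.942]]
contact_force: [-0.3, -0.7, 0.4]
gripper_width: 0.0523
gripper_force: 0.0
```

Call:
servo_tool:
  angular:
    - [-0.175,0,0]
    - [-0.173,0,0]
    - [0,0,0]
  offset:
    - [0,0,0]
    - [0,0,0]
    - [0,0,0]
  grip: [0.1,0.1,0.1]

```text
time_s: 1.15
tool_pos: [0.4956, 0.0214, 0.1698]
tool_rot: [[-0.017, 0.798, 0.602], [1.0, 0.014, 0.009], [-0.002, 0.602, -0.798]]
contact_force: [-1.0, 0.5, -0.8]
gripper_width: 0.0512
gripper_force: 0.0
```

```bash
python3 - <<'E'
from plan import *
from workcell import sense,get_image
s=sense();d=get_image('wrist');np.savez('wrist1.npz',tp=s['tool_pos'],tr=s['tool_rot'],**d);cv2.imwrite('pics/wrist1.png',d['image'][:,:,::-1])
print(s['time_s'],s['tool_pos'],s['tool_rot'].round(3),s['q'],s['gripper_width'],s['contact_force'])
E
```

```text
1.15 [0.49564051 0.02144397 0.16980951] [[-0.017  0.798  0.602]
 [ 1.     0.014  0.009]
 [-0.002  0.602 -0.798]] [-0.12381222 -0.89149364  2.49351561  0.10597265  0.90060225 -0.17931249] 0.051237744149016995 [-0.95902552  0.47853839 -0.8275409 ]
```

View pics/wrist1.png

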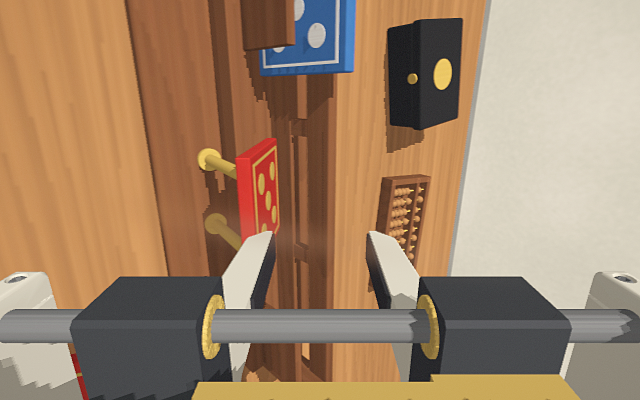

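The wrist view shows the plaque edge-on at (258,190) on its posts. A 40° tool tilt reaches the joint 2/3 limits, so I won't grasp it tilted. I'll go back to vertical, push the plaque up with the shut fingers from between the posts, and grasp it once it stands.

Call:
servo_tool:
  angular:
    - [0.16,0,0]
    - [0.16,0,0]
    - [0.16,0,0]
    - [0.166,0,0]
    - [0,0,0]
  offset:
    - [0,0,0]
    - [0,0,0]
    - [0,0,0]
    - [0,0,0]
    - [0,0,0]
  grip: [-1,-1,-1,-1,-1]

```text
time_s: 1.82
tool_pos: [0.4942, 0.0213, 0.1666]
tool_rot: [[-0.017, 1.0, -0.009], [1.0, 0.017, -0.002], [-0.001, -0.009, -1.0]]
contact_force: [-1.0, 0.8, -0.8]
gripper_width: 0.0058
gripper_force: 0.0
```

Call:
servo_tool:
  angular:
    - [0,0,0]
    - [0,0,0]
    - [0,0,0]
    - [0,0,0]
    - [0,0,0]
  offset:
    - [-1,-33,0]
    - [0,-33,0]
    - [0,0,44]
    - [0,0,44]
    - [0,0,0]
  grip: [-1,-1,-1,-1,-1]

```text
time_s: 2.45
tool_pos: [0.4255, 0.0194, 0.0792]
tool_rot: [[-0.017, 1.0, -0.003], [1.0, 0.017, -0.001], [-0.001, -0.003, -1.0]]
contact_force: [0.1, -0.1, 0.3]
gripper_width: 0.0005
gripper_force: 0.0
```

```bash
python3 - <<'E'
from plan import *
from workcell import sense,get_image
s=sense();print(s['time_s'],s['tool_pos'],s['q'].round(3),s['contact_force'].round(1))
d=get_image('side');cv2.imwrite('pics/side2.png',cv2.resize(d['image'][100:320,220:420,::-1],None,fx=2.6,fy=2.6,interpolation=cv2.INTER_CUBIC))
E
```

```text
2.45 [0.42553275 0.01941946 0.07922082] [-7.300e-02 -2.400e-01  2.106e+00 -2.000e-03  1.278e+00 -9.000e-02] [ 0.1 -0.1  0.3]
```

View pics/side2.png

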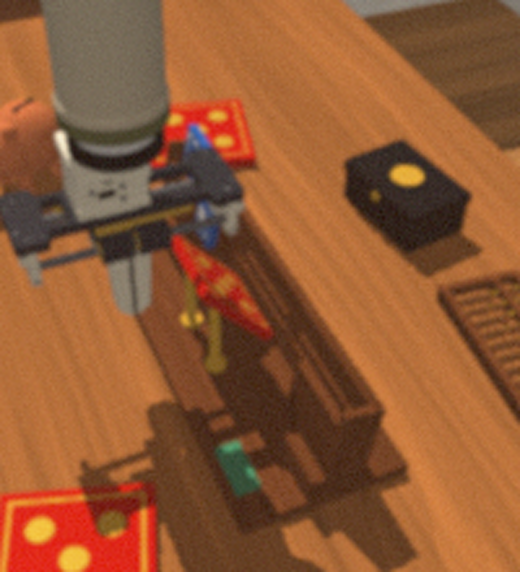

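The shut fingers are in front of the posts, left of the plaque, at crop (130,300). Next I push +x.

Call:
servo_tool:
  angular:
    - [0,0,0]
    - [0,0,0]
    - [0,0,0]
    - [0,0,0]
  offset:
    - [0,18,0]
    - [0,15,0]
    - [0,15,0]
    - [0,12,0]
  grip: [-1,-1,-1,-1]

```text
time_s: 3.0
tool_pos: [0.4916, 0.0201, 0.0847]
tool_rot: [[-0.017, 1.0, 0.007], [1.0, 0.017, -0.002], [-0.002, 0.007, -1.0]]
contact_force: [-0.5, 0.4, 0.4]
gripper_width: 0.0005
gripper_force: 0.2
```

Call:
servo_tool:
  angular:
    - [0,0,0]
    - [0,0,0]
    - [0,0,0]
  offset:
    - [0,7,0]
    - [0,7,0]
    - [0,6,0]
  grip: [-1,-1,-1]

```text
time_s: 3.38
tool_pos: [0.5099, 0.0206, 0.0819]
tool_rot: [[-0.017, 1.0, 0.003], [1.0, 0.017, -0.002], [-0.002, 0.003, -1.0]]
contact_force: [0.7, 0.4, -1.3]
gripper_width: 0.0003
gripper_force: 0.0
```

```bash
python3 - <<'E'
from plan import *
from workcell import sense,get_image
s=sense();print(s['time_s'],s['tool_pos'],s['contact_force'].round(1))
d=get_image('side');cv2.imwrite('pics/side3.png',cv2.resize(d['image'][100:320,220:420,::-1],None,fx=2.6,fy=2.6,interpolation=cv2.INTER_CUBIC))
E
```

```text
3.375 [0.50986162 0.02058514 0.08186007] [ 0.7  0.4 -1.3]
```

View pics/side3.png

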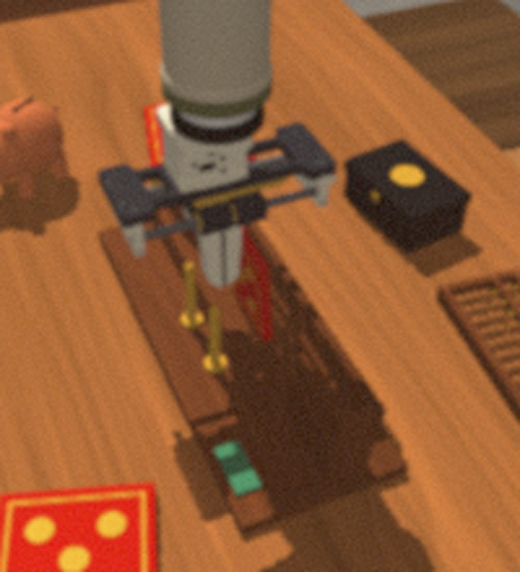

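The plaque is now near vertical at crop (258,285). I'll push it further in small steps until it rests on the backboard.

Call:
servo_tool:
  angular:
    - [0,0,0]
    - [0,0,0]
    - [0,0,0]
  offset:
    - [0,4,0]
    - [0,4,0]
    - [0,2,0]
  grip: [-1,-1,-1]

```text
time_s: 3.8
tool_pos: [0.5198, 0.0207, 0.0818]
tool_rot: [[-0.017, 1.0, 0.003], [1.0, 0.017, -0.002], [-0.002, 0.003, -1.0]]
contact_force: [0.1, -0.3, 0.8]
gripper_width: -0.0
gripper_force: 0.0
```

Call:
servo_tool:
  angular:
    - [0,0,0]
    - [0,0,0]
    - [0,0,0]
  offset:
    - [0,3,0]
    - [0,3,0]
    - [0,0,0]
  grip: [-1,-1,-1]

```text
time_s: 4.18
tool_pos: [0.5258, 0.0208, 0.0818]
tool_rot: [[-0.017, 1.0, 0.003], [1.0, 0.017, -0.002], [-0.002, 0.003, -1.0]]
contact_force: [0.1, -0.8, -0.1]
gripper_width: 0.0008
gripper_force: 0.0
```

Call:
servo_tool:
  angular:
    - [0,0,0]
    - [0,0,0]
    - [0,0,0]
    - [0,0,0]
    - [0,0,0]
  offset:
    - [0,-30,0]
    - [0,0,-50]
    - [0,0,-50]
    - [0,30,0]
    - [0,0,0]
  grip: [-1,-1,-0.2,-0.2,-0.2]

```text
time_s: 4.8
tool_pos: [0.5266, 0.0209, 0.1825]
tool_rot: [[-0.017, 1.0, 0.004], [1.0, 0.017, -0.002], [-0.002, 0.004, -1.0]]
contact_force: [-0.8, 0.7, -0.8]
gripper_width: 0.0258
gripper_force: 0.0
```

```bash
python3 - <<'E'
from plan import *
from workcell import sense,get_image
s=sense();print(s['time_s'],s['tool_pos'],s['contact_force'].round(1))
d=get_image('wrist');np.savez('wrist4.npz',tp=s['tool_pos'],tr=s['tool_rot'],**d)
e=get_image('side');np.savez('side4.npz',**e)
a=cv2.resize(e['image'][130:290,240:400],(400,400),interpolation=cv2.INTER_CUBIC);b=d['image'][:,120:520]
cv2.imwrite('pics/both4.png',np.hstack([b,a])[:,:,::-1])
E
```

```text
4.8 [0.52659915 0.0209496  0.18249261] [-0.8  0.7 -0.8]
```

View pics/both4.png

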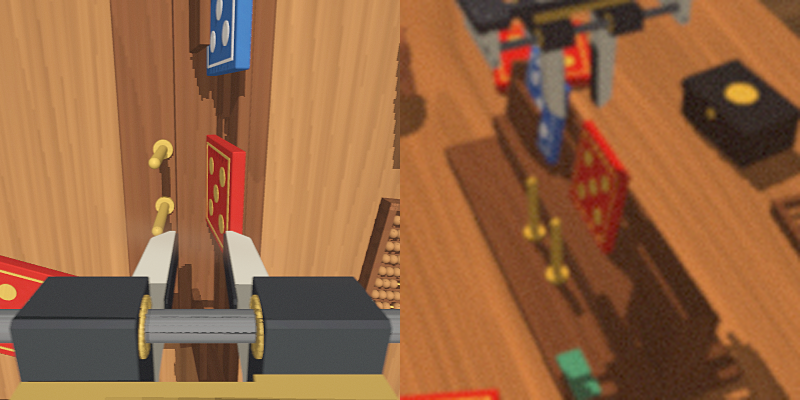

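The plaque stands leaning on the backboard, at wrist pixels (345,190) and in the side view on the right. Now I measure its top edge to place the grasp.

```bash
python3 - <<'E'
from plan import *
W=dict(np.load('wrist4.npz'));wp=wpose(W,{'tool_pos':W['tp'],'tool_rot':W['tr']})
h=cv2.cvtColor(W['image'],cv2.COLOR_RGB2HSV);m=cv2.inRange(h,(0,150,60),(8,255,255))|cv2.inRange(h,(172,150,60),(180,255,255))
m[:120]=0;m[245:]=0;m[:,:310]=0;m[:,380:]=0
cs,_=cv2.findContours(m,0,2);k=max(cs,key=cv2.contourArea);print(cv2.approxPolyDP(cv2.convexHull(k),2,True)[:,0].tolist())
a=np.radians(-10);d=np.array([-np.sin(a),np.cos(a)]);nb=np.array([np.cos(a),np.sin(a)]);f=np.array([-.00985,.0337])
for n,q in(('front low',f),('front top',f+.095*d),('rear top',f+.095*d+.01*nb)):
  print(n,q,[proj(W,rk(q[0],y,q[1]),wp).round(1) for y in(-.045,.045)])
q=f+.095*d+.01*nb
for v in(160,180,200,220,230):
  u=np.nonzero(m[v])[0]; print(v,u.min(),u.max(),onz(W,(u.max(),v),q[1],wp).round(4))
S=dict(np.load('side4.npz'))
h=cv2.cvtColor(S['image'],cv2.COLOR_RGB2HSV);m=cv2.inRange(h,(0,150,60),(8,255,255))|cv2.inRange(h,(172,150,60),(180,255,255))
m[:175]=0;m[235:]=0;m[:,:300]=0;m[:,340:]=0
cs,_=cv2.findContours(m,0,2);k=max(cs,key=cv2.contourArea);print('side',cv2.approxPolyDP(cv2.convexHull(k),2,True)[:,0].tolist())
for n,q in(('front low',f),('front top',f+.095*d),('rear top',f+.095*d+.01*nb)):
  print(n,[proj(S,rk(q[0],y,q[1])).round(1) for y in(-.045,.045)])
E
```

```text
[[328, 134], [337, 135], [365, 151], [362, 233], [348, 229], [326, 141]]
front low [-0.00985  0.0337 ] [array([320.3, 224.3]), array([320. , 138.8])]
front top [0.00664658 0.12725674] [array([342. , 271.5]), array([344.2, 157.7])]
rear top [0.01649465 0.12552025] [array([354.4, 270.2]), array([358.1, 157.2])]
160 328 365 [0.5569 0.0592 0.1255]
180 328 364 [0.557  0.0446 0.1255]
200 328 363 [0.5572 0.0294 0.1255]
220 325 362 [0.5573 0.0137 0.1255]
230 330 362 [0.5578 0.0056 0.1255]
side [[313, 178], [317, 179], [331, 200], [326, 231], [320, 231], [307, 208], [308, 190]]
front low [array([319.2, 233.4]), array([304.9, 209.7])]
front top [array([326.5, 202.5]), array([310.8, 179.4])]
rear top [array([330.5, 201.9]), array([314.5, 179. ])]
```

```bash
sed -i 's/^O=.*;Y/O=np.array([.5405,.0158]);Y/' plan.py; python3 - <<'E'
from plan import *
from workcell import sense
s=sense();f=np.array([-.00985,.0337])
p,R=tcp(-10,.128,f,.005);print(p,R.round(3),delta(s['tool_pos'],s['tool_rot'],p,R))
p,R=tcp(-10,.078,f,.005);print(p)
E
```

```text
[0.55770183 0.02113121 0.15888715] [[-0.019  0.985 -0.174]
 [ 1.     0.019 -0.003]
 [ 0.    -0.174 -0.985]] (array([-0.4, 33.1, 22.1]), array([ 0.1755,  0.0013, -0.0026]))
[0.54902102 0.02096453 0.10964676]
```

Go to the pre-grasp, then descend 50 mm along the tool.

Call:
servo_tool:
  angular:
    - [0,0,0]
    - [0.175,0,0]
    - [0,0,0]
    - [0,0,0]
  offset:
    - [0,33,10]
    - [0,0,12]
    - [0,0,0]
    - [0,0,0]
  grip: [-0.1,-0.1,-0.1,-0.1]

```text
time_s: 5.4
tool_pos: [0.5579, 0.0216, 0.1595]
tool_rot: [[-0.017, 0.985, -0.171], [1.0, 0.016, -0.004], [-0.002, -0.171, -0.985]]
contact_force: [-0.0, 0.5, 1.1]
gripper_width: 0.042
gripper_force: 0.0
```

```bash
python3 - <<'E'
from plan import *
from workcell import sense
s=sense();f=np.array([-.00985,.0337]);print(s['gripper_width'],s['contact_force'].round(1))
p,R=tcp(-10,.078,f,.005);print(delta(s['tool_pos'],s['tool_rot'],p,R))
E
```

```text
0.042032893313090305 [-0.   0.5  1.1]
(array([-0.4, -0.2, 50.7]), array([ 0.0029,  0.0011, -0.0026]))
```

Call:
servo_tool:
  angular:
    - [0,0,0]
    - [0,0,0]
    - [0,0,0]
    - [0,0,0]
  offset:
    - [0,0,20]
    - [0,0,18]
    - [0,0,12]
    - [0,0,0]
  grip: [-0.1,-0.1,-0.1,-0.1]
  squeeze: 12

```text
time_s: 5.9
tool_pos: [0.5485, 0.0213, 0.1095]
tool_rot: [[-0.017, 0.985, -0.173], [1.0, 0.016, -0.004], [-0.002, -0.173, -0.985]]
contact_force: [0.4, 0.3, -0.7]
gripper_width: 0.042
gripper_force: 0.0
```

Call:
servo_tool:
  angular:
    - [0,0,0]
    - [0,0,0]
    - [0,0,0]
    - [0,0,0]
    - [0,0,0]
  offset:
    - [0,0,0]
    - [0,0,0]
    - [0,0,0]
    - [0,0,0]
    - [0,0,0]
  grip: [-1,-1,-1,-1,-1]
  squeeze: 12

```text
time_s: 6.52
tool_pos: [0.5502, 0.0213, 0.1109]
tool_rot: [[-0.017, 0.985, -0.171], [1.0, 0.016, -0.004], [-0.002, -0.171, -0.985]]
contact_force: [1.4, -0.1, 0.8]
gripper_width: 0.0098
gripper_force: 12.0
```

Call:
servo_tool:
  angular:
    - [0,0,0]
    - [0,0,0]
    - [0,0,0]
    - [0,0,0]
    - [0,0,0]
  offset:
    - [0,-2,-2]
    - [0,0,0]
    - [-20,0,0]
    - [-25,0,0]
    - [-20,0,0]
  grip: [-1,-1,-1,-1,-1]
  squeeze: 20

```text
time_s: 7.15
tool_pos: [0.5491, -0.0456, 0.1129]
tool_rot: [[-0.016, 0.985, -0.172], [1.0, 0.015, -0.005], [-0.002, -0.172, -0.985]]
contact_force: [0.1, -0.7, -1.6]
gripper_width: 0.0095
gripper_force: 20.0
```

Call:
servo_tool:
  angular:
    - [0,0,0]
    - [0,0,0]
    - [0,0,0]
  offset:
    - [-8,0,0]
    - [-8,0,0]
    - [-6,0,0]
  grip: [-1,-1,-1]

```text
time_s: 7.52
tool_pos: [0.5497, -0.0659, 0.1131]
tool_rot: [[-0.017, 0.985, -0.171], [1.0, 0.016, -0.004], [-0.002, -0.171, -0.985]]
contact_force: [-0.4, -0.1, -1.6]
gripper_width: 0.01
gripper_force: 20.0
```

Call:
servo_tool:
  angular:
    - [0,0,0]
    - [0,0,0]
    - [0,0,0]
    - [0,0,0]
    - [0,0,0]
  offset:
    - [-12,0,0]
    - [-12,0,0]
    - [-12,0,0]
    - [-12,0,0]
    - [-6,0,0]
  grip: [-1,-1,-1,-1,-1]

```text
time_s: 8.15
tool_pos: [0.5505, -0.1207, 0.1132]
tool_rot: [[-0.016, 0.985, -0.171], [1.0, 0.015, -0.004], [-0.002, -0.171, -0.985]]
contact_force: [-0.3, -0.8, -0.9]
gripper_width: 0.01
gripper_force: 20.0
```

Call:
servo_tool:
  angular:
    - [0,0,0]
    - [0,0,0]
    - [0,0,0]
  offset:
    - [-2,0,0]
    - [-2,0,0]
    - [-2,0,0]
  grip: [-1,-1,-1]

```text
time_s: 8.52
tool_pos: [0.5507, -0.1255, 0.1132]
tool_rot: [[-0.017, 0.985, -0.171], [1.0, 0.017, -0.004], [-0.002, -0.171, -0.985]]
contact_force: [-0.0, 0.6, -1.4]
gripper_width: 0.01
gripper_force: 20.0
```

Call:
servo_tool:
  angular:
    - [0,0,0]
    - [0,0,0]
    - [0,0,0]
  offset:
    - [-1.5,0,0]
    - [-1.5,0,0]
    - [-1.5,0,0]
  grip: [-1,-1,-1]

```text
time_s: 8.9
tool_pos: [0.5508, -0.1302, 0.1132]
tool_rot: [[-0.017, 0.985, -0.171], [1.0, 0.016, -0.005], [-0.002, -0.171, -0.985]]
contact_force: [-0.5, -0.0, -1.9]
gripper_width: 0.0099
gripper_force: 20.0
```

Call:
servo_tool:
  angular:
    - [0,0,0]
    - [0,0,0]
  offset:
    - [-1,0,0]
    - [-1,0,0]
  grip: [-1,-1]

```text
time_s: 9.15
tool_pos: [0.5509, -0.1308, 0.1134]
tool_rot: [[-0.017, 0.985, -0.171], [1.0, 0.017, -0.002], [0.001, -0.171, -0.985]]
contact_force: [-1.1, 10.1, 2.7]
gripper_width: 0.0097
gripper_force: 20.0
```

Call:
servo_tool:
  angular:
    - [0,0,0]
    - [0,0,0]
  offset:
    - [-1,0,0]
    - [-1,0,0]
  grip: [-1,-1]

```text
time_s: 9.4
tool_pos: [0.551, -0.1311, 0.1136]
tool_rot: [[-0.018, 0.985, -0.171], [1.0, 0.018, 0.0], [0.003, -0.171, -0.985]]
contact_force: [-0.6, 17.0, 4.5]
gripper_width: 0.0099
gripper_force: 20.0
```

The plaque met the end wall at the expected place. I'll ease off, lower it to the floor, and re-press it home.

Call:
servo_tool:
  angular:
    - [0,0,0]
    - [0,0,0]
    - [0,0,0]
    - [0,0,0]
  offset:
    - [4,0,0]
    - [0,0,1.5]
    - [0,0,1.5]
    - [0,0,0]
  grip: [-1,-1,-1,-1]

```text
time_s: 9.9
tool_pos: [0.5508, -0.1305, 0.1111]
tool_rot: [[-0.016, 0.985, -0.17], [1.0, 0.016, -0.005], [-0.002, -0.17, -0.985]]
contact_force: [0.2, 2.2, 4.7]
gripper_width: 0.0095
gripper_force: 20.0
```

Call:
servo_tool:
  angular:
    - [0,0,0]
    - [0,0,0]
  offset:
    - [0,0,1]
    - [0,0,0]
  grip: [-1,-1]

```text
time_s: 10.15
tool_pos: [0.5511, -0.1305, 0.111]
tool_rot: [[-0.016, 0.986, -0.169], [1.0, 0.016, -0.005], [-0.002, -0.169, -0.986]]
contact_force: [1.1, 2.5, 9.1]
gripper_width: 0.0097
gripper_force: 20.0
```

It's on the floor. I press home once more, then release by opening partially and back out.

Call:
servo_tool:
  angular:
    - [0,0,0]
    - [0,0,0]
    - [0,0,0]
  offset:
    - [-1.5,1,-1]
    - [0,1,0]
    - [0,0,0]
  grip: [-1,-1,-1]

```text
time_s: 10.52
tool_pos: [0.5522, -0.1307, 0.1109]
tool_rot: [[-0.017, 0.985, -0.171], [1.0, 0.016, -0.003], [0.0, -0.171, -0.985]]
contact_force: [-2.7, 7.2, 9.4]
gripper_width: 0.0097
gripper_force: 20.1
```

Call:
servo_tool:
  angular:
    - [0,0,0]
    - [0,0,0]
    - [0,0,0]
    - [0,0,0]
  offset:
    - [0,0,0]
    - [0,0,0]
    - [0,0,0]
    - [0,0,0]
  grip: [-0.4,-0.4,-0.4,-0.4]

```text
time_s: 11.02
tool_pos: [0.5521, -0.1319, 0.1097]
tool_rot: [[-0.016, 0.985, -0.172], [1.0, 0.016, -0.004], [-0.002, -0.172, -0.985]]
contact_force: [-0.8, 0.1, 0.7]
gripper_width: 0.028
gripper_force: 0.0
```

Call:
servo_tool:
  angular:
    - [0,0,0]
    - [0,0,0]
    - [0,0,0]
    - [0,0,0]
    - [0,0,0]
  offset:
    - [0,0,-10]
    - [0,0,-25]
    - [0,0,-40]
    - [40,0,-20]
    - [0,0,0]
  grip: [-0.4,-0.4,-0.4,-0.4,-0.4]

```text
time_s: 11.65
tool_pos: [0.5697, -0.0896, 0.2068]
tool_rot: [[-0.019, 0.986, -0.166], [1.0, 0.018, -0.005], [-0.002, -0.166, -0.986]]
contact_force: [-0.8, -1.1, 0.1]
gripper_width: 0.0277
gripper_force: 0.0
```

```bash
python3 - <<'E'
from plan import *
from workcell import sense,get_image
s=sense();print(s['time_s'],s['tool_pos'],s['contact_force'].round(1))
d=get_image('wrist');e=get_image('side')
a=cv2.resize(e['image'][140:300,250:410],(400,400),interpolation=cv2.INTER_CUBIC);b=d['image'][:,120:520]
cv2.imwrite('pics/both5.png',np.hstack([b,a])[:,:,::-1])
def red(I,x0,x1,y0,y1):
    h=cv2.cvtColor(I,cv2.COLOR_RGB2HSV);m=cv2.inRange(h,(0,150,60),(8,255,255))|cv2.inRange(h,(172,150,60),(180,255,255))
    k=np.zeros_like(m);k[y0:y1,x0:x1]=m[y0:y1,x0:x1];c=max(cv2.findContours(k,0,2)[0],key=cv2.contourArea);return cv2.approxPolyDP(cv2.convexHull(c),2,True)[:,0].tolist()
print(red(e['image'],300,400,200,300))
f=np.array([-.00985,.0337]);t=np.radians(-10);dd=np.array([-np.sin(t),np.cos(t)]);nb=np.array([np.cos(t),np.sin(t)])
for n,q in(('front top',f+.095*dd),('rear top',f+.095*dd+.01*nb)):
  print(n,[proj(e,rk(q[0],-.148+y,q[1])).round(1) for y in(-.045,.045)])
E
```

```text
11.65 [ 0.5696545  -0.08957617  0.20676407] [-0.8 -1.1  0.1]
[[341, 219], [346, 220], [363, 246], [362, 256], [349, 258], [334, 239]]
front top [array([360.3, 248.5]), array([339.8, 218.8])]
rear top [array([364.6, 247.6]), array([343.9, 218.1])]
```

View pics/both5.png

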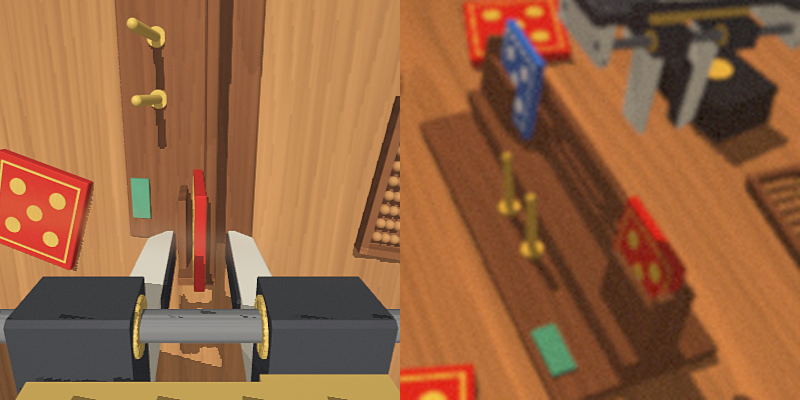

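The red plaque stands in the green-tile slot against the end wall, with its top edge at side (343,219) to (363,247), matching the prediction. The blue plaque and the bystanders look untouched, and the gripper is clear, so I'm handing in.

```bash
python3 -c "
from workcell import sign_off;print(sign_off())"
```

```text
the job is handed in; nothing more can be done
None
```

The red plaque is standing against the backboard, home against the end wall in the green-tile slot, and the job is handed in; I haven't seen the judge's verdict. Joint 2 once read -0.891 rad against its -0.89 limit, while I tried a tilted approach and dropped it, which could count as a range fault.

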